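# Stow the sample carrier in the sprung bay under the shelf

### The arm

A 6-joint arm with a two-finger parallel gripper is mounted at the origin on the work surface. World frame = base frame: x ahead of the robot, y to its left, z up, the work surface at z = 0. Lengths are in m, angles in degrees, forces in N, time in s.
With the tool pointing down it reaches from about 0.25 to 0.725 m from the base axis. Payload 4 kg.
Tool frame: the origin (TCP) lies on the mounting face of the last link; the fingertips stand 173 mm ahead of it and the grasp point (between the pads) lies 155 mm ahead of it (bot.nose_length is the distance from the TCP to the fingertips, in m); z points along the fingers, y is the line along which they close (so a half turn about z gives the same grasp; the last joint's range is limited). The gripper opens to 85 mm and grips with 20 to 120 N. Pads are 22 mm wide; open, the fingers measure 114 mm over their backs; the gripper's body (76 mm by 85 mm) begins 54 mm behind the grasp point. The pads swing forward as they close: fully open they stand 13 mm farther back than shut.
Start: joints at [-76.49, 13.785, 0.286, 76.501, 0, 90], TCP at [0.117, -0.486, 0.405] pointing down, gripper open.
Joint ranges: [-155.79, 155.79], [-60.16, 107.12], [-62.33, 73.08], [-114, 123.19], [-81.49, 82.49], [-180, 180]. Speed limits (degrees/s): [159.86, 159.86, 180, 180, 180, 180].

### API

Orientations are given as a 3x3 rotation matrix whose columns are the frame's x, y, z axes.
In Python, from rig import status, vision, order, bot gives the robot as it stands. The module is installed in compiled form; this text tells all that it offers.
- The arm moves only by the shell command python3 -m jog 'ROWS' [OPENING] [FORCE]. ROWS is JSON, a list of rows, each an object with "dp": the shift along the tool's x, y, z in m, a list of three; "rotation": the turn, a rotation vector about the tool's x, y, z in rad, a list of three. In form: [{"dp": [x, y, z], "rotation": [ax, ay, az]}, ...]. A call has 1 to 5 rows; each row shifts and turns the commanded pose from where the row before left it, along the tool's axes as they then stand; what a row does not reach is not made up. A row lasts 1/8 s, in which the tool goes at most 62.5 mm and 10.7 degrees, less where a joint would pass 70% of its speed; a pose out of reach is approached as far as the arm can. A call with a gripper value outside its range is refused whole. OPENING is the finger opening in m, from 0 to 0.0854, set as the call begins (- or left out, the last holds). The fingers move at their own pace and stop on an object; FORCE is the grip in N (left out, the last holds). Time passes only in rows, so rows that do not move let the fingers close. It gives the time, the measured TCP pose, the force, the opening and the grip force at its end, in the units of the state.
- status.state(): the state, without advancing time (a new reading comes with each control period).
- vision.snapshot(name): name is "scene" or "top"; returns a dict with "color" (400x640x3 uint8, blue, green, red), "K" (3x3 intrinsics, pixels), "k1" (the pictures are not rectified: a ray, as slopes to the right and down, at radius r is drawn at 1 + k1 r^2 times it, then the intrinsics apply), "R" (3x3) and "t" (3): a world point X has camera coordinates R X + t. Camera axes: x right, y down, z forward; pixel columns grow to the right and rows downward; lengths in m; the calibration is good to about 2 mm. A picture is of the moment at which its call begins. There is no depth.
- order.job_done(): hands the job in; it is judged then, once.
Trained networks look in a picture, given as the dict that the camera call returned (one of the last four; its "shot" number tells which), for a name from the list of things; names that differ only in an ending like _2 or _b are one class to them, and where a whole thing is asked for, a point or a joint stands for the part that bears it (a point fixed in the world has none). Each returns a list of dicts, best first, with "confidence" (0 to 1); they miss things now and then, are a little off and sometimes report something else, mostly with a low value. They report only what shows in the picture. A call takes as long as a camera call. They do not tell look-alikes from the thing itself.
- vision.find_in(picture, query): "position" ([row, column] in pixels, amid what is visible of it).
- vision.landmark_of(picture, query): "position" ([row, column] in pixels: a listed point, or the origin of a listed thing).
The state is a dict: "clock": time; "qpos": joint angles; "joint_vel": joint speeds; "joint_torque": joint torques, N m; "tool_pos": TCP position; "tool_rot": TCP orientation; "wrist_force": force on the tool from outside, world axes, zero at the start; "wrist_torque": the same for the moment, N m; "width": opening from 0.0 (shut) to 1.0 (fully open); "gripper_force": force on a finger pad.
Only numpy, scipy, OpenCV 4.12 (cv2) and the standard library are available. Lean on these libraries where they do the work, as an engineer would, in place of code of your own. Each camera call takes 0.05 s, during which the arm holds its last target. There are 200 camera calls.

### The job

Stow the white sample carrier in the steel bay under the shelf, flat on the table: by its handle, push it gently, nose first (handle end last), in through the mouth against the sprung bar at the back until it is past the lip, then shift it sideways behind the lip until it is fully home against the side wall, and let go so that the spring holds it there. How deep the lip and the bar are set is unknown, so feel for it. Do not knock or lean on the bay, and leave the bottle, roll and carton where they stand.

Things in the scene. Friction and masses are not known exactly. Their poses are not given: they have to be found in the camera images.
- carrier: Sample carrier: flat white plastic box 150 (x) x 80 (y) x 40 mm high, 0.25-0.5 kg, with an upright grey handle rib near its rear (-x) end. Origin: centre of the underside; z up; +x is the nose, which goes in first. The rib is 30 mm long (x -73 to -43), 16 mm thick (y -8 to 8) and stands from z = 40 to 89; pinch it across y.
- bay: Fixed steel bay on the table, without a floor (the carrier slides on the table). Origin: on the table, middle of the mouth; +x into the bay, +y to the stowing side. Free inside from y = -44 to 104 mm. The mouth is open from y = -44 to 47; a lip closes the rest. The side wall at y = -44 (8 mm thick, 30 mm high, 44 under the cover) starts at x = -70 and guides the carrier in.
- home_wall (a point): Foot of the inner face of the other side wall (bay x = 58, y = 104 mm), against which the stowed carrier's side lies, its origin then at bay y = 64. This wall runs from bay x = 0 to 190, 8 mm thick, 30 mm high in front of this point and 44 behind it.
- cover_edge (a point): Middle of the lower front edge of the low cover plate (bay x = 58, z = 44 mm), 4 mm thick, covering the bay back to x = 190. The carrier's nose goes under it with 4 mm to spare; the handle stays in front.
- shelf_edge (a point): Middle of the lower front edge of the shelf (bay x = 15, z = 180 mm): 190 wide, 180 deep, 12 thick, a carton on it up to z = 242 from bay x = 85. It overhangs the stowed handle, so lean the tool some 35-45 degrees from vertical, fingers pointing in and down. Its four posts, 12 mm thick, stand on the side walls at bay x = 75 and 183.
- lip_nominal (a point): Nominal place of the lip's inner face, on the table: a strip across the front from bay y = 47 to 104, 14 mm high, 8 mm thick. Lip and sprung bar are one set; its depth setting is up to 12 mm nearer or farther in x than this, and is not reported. Behind the lip the stowed carrier's origin is 75 mm farther in than the lip's true face.
- bar_nominal (a point): Nominal place of the free sprung bar's front face (bay x = 143, up to 12 mm off together with the lip). It spans the bay, z = 9 to 39 mm under the cover, and yields 14 mm in +x: 4 N at first, 8 N at its hard stop. With the carrier held at the lip it is pressed in 7 mm; at its stop the carrier has 7 mm to spare behind the lip.
- gel: Bystander: white hand-gel bottle, 66 mm across, 160 mm tall, loose; origin centre of its underside.
- roll: Bystander: paper roll standing on end, 110 mm across, 110 mm tall, loose; origin centre of its underside.
- carton: Bystander: small open cardboard box 110 x 90 x 70 mm high, loose; origin centre of its underside.
Not all that is in view belongs to the job. Leave any pink or yellow look-alike of the carrier alone.

How it is judged (in metres and radians):
On the way:
1. the carrier's nose is in the mouth, under the cover (x of carrier in the frame of bay above 0.02 m and y of carrier in the frame of bay between -0.02 and 0.02 m and z of carrier in the frame of bay below 0.012 m and angle between carrier's own z axis and vertical below 0.1 rad), for 0.1 s.
At the end, for the whole second after the job is handed in: The carrier lies flat (within 3 degrees) on the table in the bay behind the lip, nose inwards and straight (within 4.5 degrees), its origin 58 to 99 mm inside the mouth and at least 56 mm to the stow side of the mouth's middle (within 8 mm of the side wall), at rest and released (y of carrier in the frame of bay above 0.056 m and x of carrier in the frame of bay between 0.058 and 0.099 m and z of carrier in the frame of bay below 0.008 m and angle between the x axis of carrier and the x axis of bay, either way round below 0.08 rad and angle between carrier's own z axis and vertical below 0.05 rad and linear speed of carrier below 0.01 m/s and contact force between the fingers and carrier below 0.1 N); the robot touches nothing.
It fails at once if the gel bottle is shoved more than 30 mm or knocked over (distance of gel from where it was at the start of the episode above 0.03 m or angle between gel's own z axis and vertical above 0.3 rad).
It fails at once if the paper roll is shoved more than 30 mm or knocked over (distance of roll from where it was at the start of the episode above 0.03 m or angle between roll's own z axis and vertical above 0.3 rad).
It fails at once if the open carton is shoved more than 30 mm or knocked over (distance of carton from where it was at the start of the episode above 0.03 m or angle between carton's own z axis and vertical above 0.3 rad).
It fails at once if the robot knocks against or leans on the bay with more than 25 N (contact force between any of the arm, the fingers and bay above 25 N).
It fails at once if the carrier is rammed against the bay, its lip or its bar with more than 45 N (contact force between carrier and bay above 45 N).
It also fails if it takes over 58 s, if anything falls off the work surface, if the arm or the gripper's body presses on something with over 40 N, if the wrist force passes 120 N, or if a joint passes its speed limit or range.

## Working session

There is one attempt and no reset: what is moved stays moved. The work goes in short steps, Python scripts to look and compute and a shell command to move; the robot and the scene stay as the last step left them, time stands still between calls to the robot, and variables do not carry over. Pictures are saved under pics/ and viewed, at most 10 in all, crops included, and the job is handed in when it is done.

```bash
mkdir -p pics; cat > h.py <<'E'
import numpy as np, cv2
from rig import status, vision, order, bot
def ray(p,rc):
    K,k1=p["K"],p["k1"]
    d=np.array([(rc[1]-K[0][2])/K[0][0],(rc[0]-K[1][2])/K[1][1]])
    u=d.copy()
    for _ in range(30): u=d/(1+k1*(u@u))
    R=np.array(p["R"]);t=np.array(p["t"])
    return -R.T@t, R.T@np.array([u[0],u[1],1])
def at(p,rc,z):
    c,d=ray(p,rc); return c+d*(z-c[2])/d[2]
def tri(ps,rcs):
    A=np.zeros((3,3));b=np.zeros(3);L=[]
    for p,rc in zip(ps,rcs):
        c,d=ray(p,rc); d=d/np.linalg.norm(d); M=np.eye(3)-np.outer(d,d); A+=M;b+=M@c; L.append((c,M))
    x=np.linalg.solve(A,b); return x,[np.linalg.norm(M@(x-c)) for c,M in L]
def proj(p,X):
    x=np.array(p["R"])@np.array(X)+np.array(p["t"]); u=x[:2]/x[2]; u=u*(1+p["k1"]*(u@u))
    return p["K"][1][1]*u[1]+p["K"][1][2], p["K"][0][0]*u[0]+p["K"][0][2]
E
cat > a.py <<'E'
from h import *
np.set_printoptions(precision=4,suppress=True)
Z=dict(carrier=0,bay=0,home_wall=0,cover_edge=.044,shelf_edge=.18,lip_nominal=0,bar_nominal=.024,gel=0,roll=0,carton=0)
P={n:vision.snapshot(n) for n in("scene","top")}
for n,p in P.items(): cv2.imwrite(f"pics/{n}0.png",p["color"]); print(n,-np.array(p["R"]).T@np.array(p["t"]),p["K"][0][0],p["k1"])
for q in Z:
    for n,p in P.items():
        for d in vision.landmark_of(p,q)[:3]: print(q,n,np.round(d["position"],1),round(d["confidence"],2),at(p,d["position"],Z[q]))
s=status.state();print(s["clock"],s["wrist_force"],bot.nose_length,s["tool_rot"])
E
python3 a.py
```

```text
scene [0.9654 1.04   1.4503] 515.8107724484305 -0.13213516703521477
top [0.2992 0.0511 1.5305] 492.0091658403341 -0.013825790784358352
carrier scene [275.6 360.1] 0.98 [0.483  0.2956 0.    ]
carrier scene [242.2 402.8] 0.98 [0.2888 0.2414 0.    ]
carrier scene [336.9 383. ] 0.78 [0.521  0.5162 0.    ]
carrier top [276.3 246.8] 0.94 [0.2776 0.2322 0.    ]
carrier top [277.3 171.5] 0.92 [0.2739 0.4625 0.    ]
carrier top [195.3 158.1] 0.79 [0.5276 0.5152 0.    ]
bay scene [206.1 282.7] 0.56 [ 0.5996 -0.082   0.    ]
bay top [173.6 351.4] 0.71 [ 0.6    -0.0919  0.    ]
home_wall scene [228.9 266.9] 0.59 [ 0.6887 -0.0109  0.    ]
home_wall top [146.9 323.3] 0.9 [ 0.6863 -0.0028  0.    ]
cover_edge scene [204.7 267.9] 0.6 [ 0.6554 -0.0761  0.044 ]
cover_edge top [154.5 345.8] 0.22 [ 0.6514 -0.071   0.044 ]
shelf_edge scene [184.3 274.7] 0.81 [ 0.6337 -0.0391  0.18  ]
shelf_edge scene [150.2 239.1] 0.64 [ 0.6875 -0.2406  0.18  ]
shelf_edge scene [206.  282.9] 0.48 [0.6443 0.0572 0.18  ]
shelf_edge top [153.8 345.9] 0.67 [ 0.6212 -0.0601  0.18  ]
shelf_edge top [225.  452.6] 0.64 [ 0.4213 -0.3544  0.18  ]
lip_nominal scene [220.4 285.1] 0.63 [ 0.6167 -0.0182  0.    ]
lip_nominal top [205.  222.7] 0.61 [0.4978 0.3122 0.    ]
lip_nominal top [167.  328.6] 0.55 [ 0.6209 -0.0196  0.    ]
bar_nominal scene [212.3 243.7] 0.89 [ 0.7412 -0.0964  0.024 ]
bar_nominal top [205.1 224.1] 0.58 [0.4944 0.3038 0.024 ]
gel scene [286.3 296.8] 0.83 [0.6855 0.2439 0.    ]
gel top [142.2 244.2] 0.65 [0.7001 0.2496 0.    ]
roll scene [151.4 240.6] 0.85 [ 0.6449 -0.413  -0.    ]
roll top [162.1 455.2] 0.78 [ 0.6392 -0.4246  0.    ]
carton scene [134.9 290.5] 0.72 [ 0.4282 -0.4148  0.    ]
carton top [223.4 454.1] 0.57 [ 0.4427 -0.4134  0.    ]
1.1 [ 0.2343  0.3922 -0.7695] 0.1734 [[ 0.9723  0.2336 -0.    ]
 [ 0.2336 -0.9723  0.    ]
 [-0.     -0.     -1.    ]]
```

View pics/scene0.png

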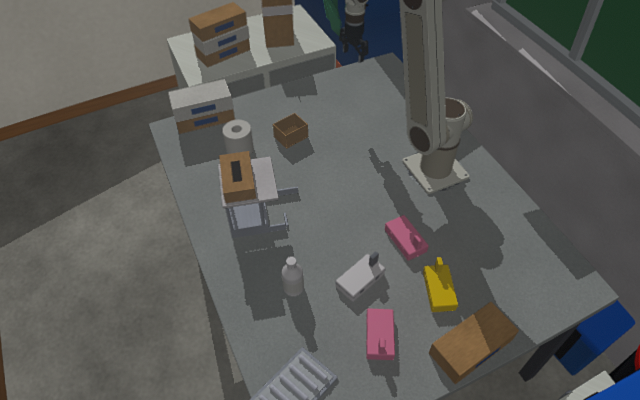

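View pics/top0.png

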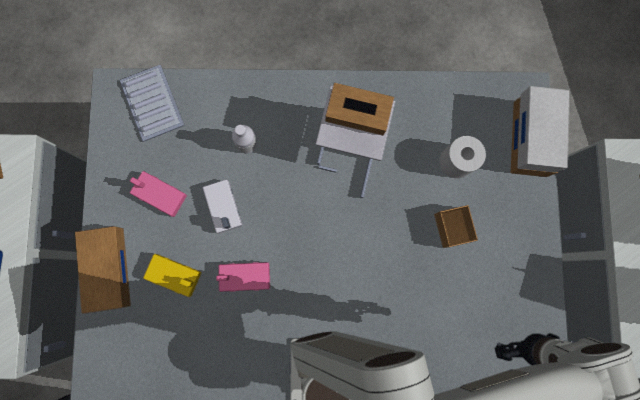

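The scene picture shows the white carrier at about (275,360), with its handle at (258,375). The bay stands around (205,265). In the top picture the carrier is at (205,222) with the handle at the rear (223,225), and the bay mouth is near (170,345). Next I fit both poses and check them with an overlay.

```bash
cat > b.py <<'E'
from h import *
from scipy.optimize import minimize, least_squares
np.set_printoptions(precision=4,suppress=True)
P={n:vision.snapshot(n) for n in("scene","top")}
pts=dict(bay=(0,0,0),home_wall=(.058,.104,0),cover_edge=(.058,.03,.044),shelf_edge=(.015,.03,.18),lip_nominal=(0,.0755,0),bar_nominal=(.143,.03,.024))
def T(v,X): c,s=np.cos(v[2]),np.sin(v[2]); X=np.array(X); return np.array([v[0]+c*X[0]-s*X[1],v[1]+s*X[0]+c*X[1],X[2]])
v0=np.array([.6,-.087,-.26]); obs=[]
for q,X in pts.items():
    for n,p in P.items():
        for d in vision.landmark_of(p,q):
            e=np.array(d["position"])-proj(p,T(v0,X))
            if np.linalg.norm(e)<12: obs.append((q,n,X,np.array(d["position"]))); break
f=lambda v:np.concatenate([np.array(proj(P[n],T(v,X)))-o for q,n,X,o in obs])
r=least_squares(f,v0,loss="soft_l1"); bv=r.x; print("bay",bv,np.degrees(bv[2]))
for o,e in zip(obs,f(bv).reshape(-1,2)): print(o[0],o[1],e)
# carrier
M={}
for n,p in P.items():
    h=cv2.cvtColor(p["color"],cv2.COLOR_BGR2HSV); m=((h[...,1]<40)&(h[...,2]>(140 if n=="top" else 130))).astype(np.uint8)
    r0,c0=map(int,proj(p,(.49,.305,.02))); k=np.zeros_like(m); k[r0-40:r0+40,c0-40:c0+40]=1; M[n]=cv2.morphologyEx(m*k,cv2.MORPH_CLOSE,np.ones((5,5)))
box=[(x,y,z) for x in(-.075,.075) for y in(-.04,.04) for z in(0,.04)]
def cost(v):
    s=0
    for n,p in P.items():
        q=np.array([proj(p,T(v,X))[::-1] for X in box],np.float32); hull=cv2.convexHull(q)
        a=np.zeros((400*4,640*4),np.uint8) if 0 else np.zeros((400,640),np.uint8)
        cv2.fillConvexPoly(a,np.round(hull*256).astype(np.int32),1,cv2.LINE_AA,8); 
        a2=np.zeros((400,640),np.uint8);cv2.fillConvexPoly(a2,np.round(hull*256).astype(np.int32),255,cv2.LINE_AA,8)
        s+=np.abs(a2/255.-M[n]).sum()
    return s
best=min((minimize(cost,[.49,.305,a],method="Nelder-Mead",options=dict(initial_simplex=[[.49,.305,a],[.5,.305,a],[.49,.315,a],[.49,.305,a+.2]],xatol=1e-4)) for a in(.1,.3,.5)),key=lambda r:r.fun)
cv=best.x;print("carrier",cv,np.degrees(cv[2]),best.fun,[m.sum() for m in M.values()])
rib=[(x,y,z) for x in(-.073,-.043) for y in(-.008,.008) for z in(.04,.089)]
tiles=[]
for n,p in P.items():
  big=cv2.resize(p["color"],None,fx=4,fy=4,interpolation=cv2.INTER_CUBIC)
  def L(v,A,B,col):
    a,b=[tuple(int(4*t+2) for t in proj(p,T(v,X))[::-1]) for X in(A,B)]; cv2.line(big,a,b,col,1)
  for bx in(box,rib):
    for i in range(8):
      for j in range(i):
        if sum(abs(a-b)>1e-6 for a,b in zip(bx[i],bx[j]))==1: L(cv,bx[i],bx[j],(0,0,255))
  for A,B in [((-.07,-.044,.03),(.058,-.044,.03)),((-.07,-.052,.03),(0,-.052,.03)),((0,.104,.03),(.058,.104,.03)),((0,.112,.03),(.058,.112,.03)),((0,.047,.014),(0,.104,.014)),((.015,-.065,.18),(.015,.125,.18)),((.195,-.065,.192),(.195,.125,.192)),((.058,-.05,.048),(.058,.11,.048))]: L(bv,A,B,(0,200,0))
  for X in((.49,.305,.02),(.63,-.06,.05)):
    r0,c0=[int(4*t) for t in proj(p,X)]; tiles.append(big[r0-150:r0+150,c0-200:c0+200])
cv2.imwrite("pics/ov.png",np.vstack([np.hstack(tiles[:2]),np.hstack(tiles[2:])]))
E
python3 b.py
```

```text
bay [ 0.6019 -0.0913 -0.2575] -14.755841167715317
bay scene [-1.6007 -0.565 ]
bay top [ 0.0004 -0.8953]
home_wall scene [2.9087 1.7952]
home_wall top [1.8508 0.5401]
cover_edge scene [ 1.1706 -2.0937]
shelf_edge scene [-1.0484  4.8864]
shelf_edge top [-1.3673  0.4299]
lip_nominal scene [ 2.9    -1.6551]
lip_nominal top [ 0.0273 -0.116 ]
bar_nominal scene [-2.9362  0.4243]
carrier [0.4908 0.3082 0.3773] 21.616616943148646 962.4196078431373 [np.uint64(812), np.uint64(1116)]
```

View pics/ov.png

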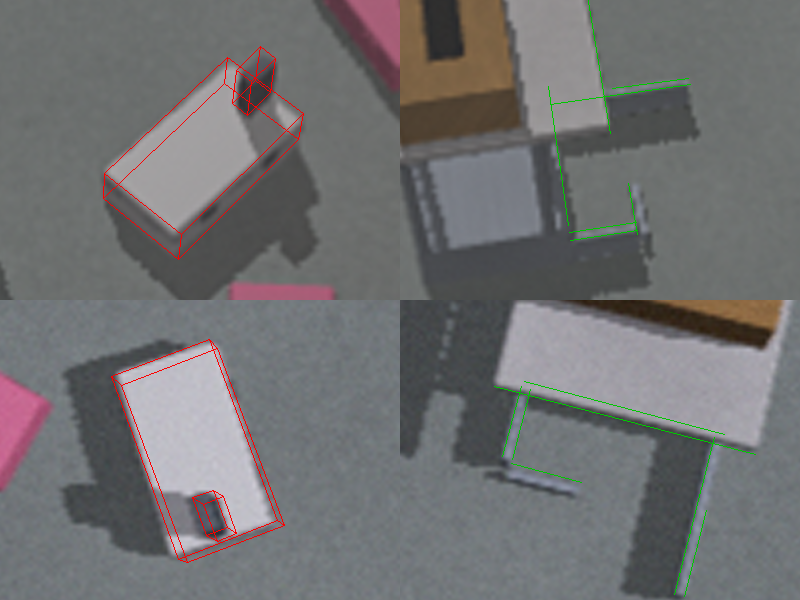

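```bash
cat > plan.py <<'E'
from h import *
from scipy.spatial.transform import Rotation as Ro, Slerp
import json
BAY=np.array([.6019,-.0913,-.2575]); CAR=np.array([.4908,.3082,.3773])
def pose(fr,ox,oy,z,tilt=40,back=0):  # grasp point at frame xy, height z -> TCP pose
    t=np.radians(tilt);c,s=np.cos(fr[2]),np.sin(fr[2]); B=np.array([[c,-s,0],[s,c,0],[0,0,1]])
    R=B@np.array([[np.cos(t),0,np.sin(t)],[0,-1,0],[np.sin(t),0,-np.cos(t)]])
    R=np.array(R); g=B@np.array([ox,oy,z])+np.array([fr[0],fr[1],0]); return g-R[:,2]*(.155+back),R
def rows(wps,step=.055,rot=9.5,nd=3):
    """wps: list of (pos,R) ; from current state"""
    s=status.state(); p=np.array(s["tool_pos"]);R=np.array(s["tool_rot"]); out=[]
    for gp,gR in wps:
        rv=Ro.from_matrix(R.T@gR).as_rotvec(); n=int(max(1,np.ceil(np.linalg.norm(gp-p)/step),np.ceil(np.degrees(np.linalg.norm(rv))/rot)))
        for i in range(n):
            k=n-i; dp=np.round(R.T@(gp-p)/k,nd); rv=np.round(Ro.from_matrix(R.T@gR).as_rotvec()/k,3)
            out.append({"dp":[float(x)+0. for x in dp],"rotation":[float(x)+0. for x in rv]}); p=p+R@dp; R=R@Ro.from_rotvec(rv).as_matrix()
    for i in range(0,len(out),5): print(json.dumps(out[i:i+5]))
    print(len(out),"rows; end err",np.round(gp-p,4))
def mid(a,b,f): return Slerp([0,1],Ro.from_matrix([a,b]))(f).as_matrix()
E
python3 - <<'E'
from plan import *
R0=np.array(status.state()["tool_rot"]); p,R=pose(CAR,-.058,0,.068,back=.09); print(p,R)
rows([(np.array([.38,-.12,.40]),mid(R0,R,.55)),(p,R)])
E
```

```text
[0.29047352 0.22881355 0.25568089] [[ 0.71216297  0.36841173  0.59757569]
 [ 0.28221976 -0.92966273  0.23681049]
 [ 0.64278761  0.         -0.76604444]]
[{"dp": [0.038, -0.033, 0.001], "rotation": [0.003, 0.043, -0.008]}, {"dp": [0.038, -0.032, 0.002], "rotation": [0.003, 0.043, -0.008]}, {"dp": [0.038, -0.032, 0.004], "rotation": [0.003, 0.042, -0.008]}, {"dp": [0.038, -0.032, 0.006], "rotation": [0.003, 0.043, -0.008]}, {"dp": [0.038, -0.031, 0.007], "rotation": [0.003, 0.042, -0.009]}]
[{"dp": [0.038, -0.031, 0.009], "rotation": [0.003, 0.043, -0.008]}, {"dp": [0.038, -0.031, 0.011], "rotation": [0.003, 0.042, -0.009]}, {"dp": [0.038, -0.031, 0.013], "rotation": [0.003, 0.043, -0.008]}, {"dp": [0.039, -0.03, 0.014], "rotation": [0.003, 0.042, -0.009]}, {"dp": [-0.004, -0.045, 0.018], "rotation": [0.003, 0.039, -0.008]}]
[{"dp": [-0.005, -0.045, 0.018], "rotation": [0.003, 0.039, -0.008]}, {"dp": [-0.005, -0.045, 0.018], "rotation": [0.003, 0.039, -0.007]}, {"dp": [-0.006, -0.044, 0.018], "rotation": [0.003, 0.039, -0.008]}, {"dp": [-0.006, -0.045, 0.018], "rotation": [0.003, 0.039, -0.007]}, {"dp": [-0.006, -0.044, 0.018], "rotation": [0.002, 0.04, -0.008]}]
[{"dp": [-0.007, -0.045, 0.018], "rotation": [0.003, 0.039, -0.007]}, {"dp": [-0.007, -0.044, 0.018], "rotation": [0.002, 0.04, -0.008]}]
17 rows; end err [0.0004 0.0002 0.0002]
```

```bash
python3 -m jog '[{"dp":[0.038,-0.033,0.001],"rotation":[0.003,0.043,-0.008]},{"dp":[0.038,-0.032,0.002],"rotation":[0.003,0.043,-0.008]},{"dp":[0.038,-0.032,0.004],"rotation":[0.003,0.042,-0.008]},{"dp":[0.038,-0.032,0.006],"rotation":[0.003,0.043,-0.008]},{"dp":[0.038,-0.031,0.007],"rotation":[0.003,0.042,-0.009]}]' 0.05
python3 -m jog '[{"dp":[0.038,-0.031,0.009],"rotation":[0.003,0.043,-0.008]},{"dp":[0.038,-0.031,0.011],"rotation":[0.003,0.042,-0.009]},{"dp":[0.038,-0.031,0.013],"rotation":[0.003,0.043,-0.008]},{"dp":[0.039,-0.03,0.014],"rotation":[0.003,0.042,-0.009]},{"dp":[-0.004,-0.045,0.018],"rotation":[0.003,0.039,-0.008]}]'
python3 -m jog '[{"dp":[-0.005,-0.045,0.018],"rotation":[0.003,0.039,-0.008]},{"dp":[-0.005,-0.045,0.018],"rotation":[0.003,0.039,-0.007]},{"dp":[-0.006,-0.044,0.018],"rotation":[0.003,0.039,-0.008]},{"dp":[-0.006,-0.045,0.018],"rotation":[0.003,0.039,-0.007]},{"dp":[-0.006,-0.044,0.018],"rotation":[0.002,0.04,-0.008]}]'
python3 -m jog '[{"dp":[-0.007,-0.045,0.018],"rotation":[0.003,0.039,-0.007]},{"dp":[-0.007,-0.044,0.018],"rotation":[0.002,0.04,-0.008]},{"dp":[0,0,0],"rotation":[0,0,0]},{"dp":[0,0,0],"rotation":[0,0,0]}]'
python3 - <<'E'
from plan import *
p,R=pose(CAR,-.058,0,.068,back=.09); rows([(p,R)]); rows([pose(CAR,-.058,0,.068)],step=.045)
print(status.state()["qpos"])
E
```

```text
clock: 2.42
tool_pos: [0.2628, -0.2821, 0.402]
tool_rot: [[0.94, 0.274, 0.202], [0.266, -0.962, 0.068], [0.213, -0.01, -0.977]]
wrist_force: [1.1, -0.2, 0.2]
width: 0.585
gripper_force: 0.0
clock: 3.05
tool_pos: [0.3717, -0.0744, 0.3842]
tool_rot: [[0.863, 0.319, 0.392], [0.286, -0.948, 0.14], [0.416, -0.009, -0.909]]
wrist_force: [0.8, 0.1, -0.7]
width: 0.585
gripper_force: 0.0
clock: 3.68
tool_pos: [0.3175, 0.1278, 0.2923]
tool_rot: [[0.755, 0.375, 0.538], [0.301, -0.927, 0.223], [0.583, -0.006, -0.813]]
wrist_force: [-0.1, 0.7, 0.2]
width: 0.585
gripper_force: 0.0
clock: 4.18
tool_pos: [0.3187, 0.1578, 0.2561]
tool_rot: [[0.687, 0.445, 0.575], [0.34, -0.895, 0.287], [0.643, -0.002, -0.766]]
wrist_force: [-0.1, -0.4, 0.9]
width: 0.585
gripper_force: 0.0
[{"dp": [0.002, -0.038, 0.002], "rotation": [-0.028, 0.0, 0.032]}, {"dp": [0.001, -0.038, 0.001], "rotation": [-0.027, 0.0, 0.031]}]
2 rows; end err [ 0.0003  0.0005 -0.0001]
[{"dp": [0.001, -0.024, 0.031], "rotation": [-0.018, 0.0, 0.021]}, {"dp": [0.001, -0.024, 0.031], "rotation": [-0.019, 0.0, 0.021]}, {"dp": [0.001, -0.025, 0.031], "rotation": [-0.018, 0.0, 0.021]}]
3 rows; end err [-0.0001 -0.     -0.0001]
[ 2.62722699e+01 -5.42362513e+00 -5.62461008e+01 -8.07311745e-01
  1.73378538e-01  1.79943092e+02]
```

Joint 6 is at its 180° limit, so I'll use the grasp turned half a turn about the tool z axis.

```bash
sed -i 's/^    R=np.array(R); g=/    R=R@np.diag([-1.,-1,1]); g=/' plan.py
python3 -m jog '[{"dp":[0,0,0],"rotation":[0,0,-0.18]},{"dp":[0,0,0],"rotation":[0,0,-0.18]},{"dp":[0,0,0],"rotation":[0,0,-0.18]},{"dp":[0,0,0],"rotation":[0,0,-0.18]},{"dp":[0,0,0],"rotation":[0,0,-0.18]}]' >/dev/null
python3 -m jog '[{"dp":[0,0,0],"rotation":[0,0,-0.18]},{"dp":[0,0,0],"rotation":[0,0,-0.18]},{"dp":[0,0,0],"rotation":[0,0,-0.18]},{"dp":[0,0,0],"rotation":[0,0,-0.18]},{"dp":[0,0,0],"rotation":[0,0,-0.18]}]' >/dev/null
python3 -m jog '[{"dp":[0,0,0],"rotation":[0,0,-0.18]},{"dp":[0,0,0],"rotation":[0,0,-0.18]},{"dp":[0,0,0],"rotation":[0,0,-0.18]},{"dp":[0,0,0],"rotation":[0,0,-0.18]},{"dp":[0,0,0],"rotation":[0,0,-0.18]}]' >/dev/null
python3 -m jog '[{"dp":[0,0,0],"rotation":[0,0,-0.18]},{"dp":[0,0,0],"rotation":[0,0,-0.18]},{"dp":[0,0,0],"rotation":[0,0,0]}]'
python3 - <<'E'
from plan import *
print(status.state()["qpos"])
rows([pose(CAR,-.058,0,.068,back=.07)])
E
```

```text
clock: 6.42
tool_pos: [0.3192, 0.1576, 0.2568]
tool_rot: [[-0.72, -0.385, 0.577], [-0.263, 0.921, 0.287], [-0.642, 0.056, -0.765]]
wrist_force: [0.2, -0.9, -0.3]
width: 0.583
gripper_force: 0.0
[ 26.21343379  -5.49134388 -56.22625013  -0.85425623   0.17806194
   4.73708665]
[{"dp": [0.001, 0.038, 0.012], "rotation": [0.027, 0.0, -0.011]}, {"dp": [0.001, 0.038, 0.012], "rotation": [0.028, 0.0, -0.01]}]
2 rows; end err [-0.0003 -0.0003  0.0001]
```

```bash
python3 -m jog '[{"dp":[0.001,0.038,0.012],"rotation":[0.027,0,-0.011]},{"dp":[0.001,0.038,0.012],"rotation":[0.028,0,-0.01]},{"dp":[0,0,0],"rotation":[0,0,0]},{"dp":[0,0,0],"rotation":[0,0,0]}]'
python3 - <<'E'
from plan import *
print(status.state()["qpos"])
rows([pose(CAR,-.058,0,.068,back=0)],step=.03)
p=vision.snapshot("top");q=vision.snapshot("scene")
T=[]
for im in(p,q):
    r,c=map(int,proj(im,(.43,.285,.1))); T.append(cv2.resize(im["color"][r-45:r+45,c-45:c+45],(400,400),interpolation=cv2.INTER_CUBIC))
cv2.imwrite("pics/pre.png",np.hstack(T))
E
```

```text
clock: 6.92
tool_pos: [0.3018, 0.2338, 0.2392]
tool_rot: [[-0.713, -0.37, 0.596], [-0.284, 0.929, 0.237], [-0.641, -0.001, -0.768]]
wrist_force: [0.6, -0.1, -0.3]
width: 0.583
gripper_force: 0.0
[ 42.13945089   0.88168007 -53.87492248  -2.78606114 -12.95048051
  15.93608792]
[{"dp": [0.0, 0.0, 0.023], "rotation": [0.0, -0.001, 0.001]}, {"dp": [-0.001, 0.0, 0.023], "rotation": [0.0, -0.001, 0.0]}, {"dp": [0.0, 0.0, 0.023], "rotation": [0.001, -0.001, 0.001]}]
3 rows; end err [ 0.0006 -0.0003 -0.0002]
```

View pics/pre.png

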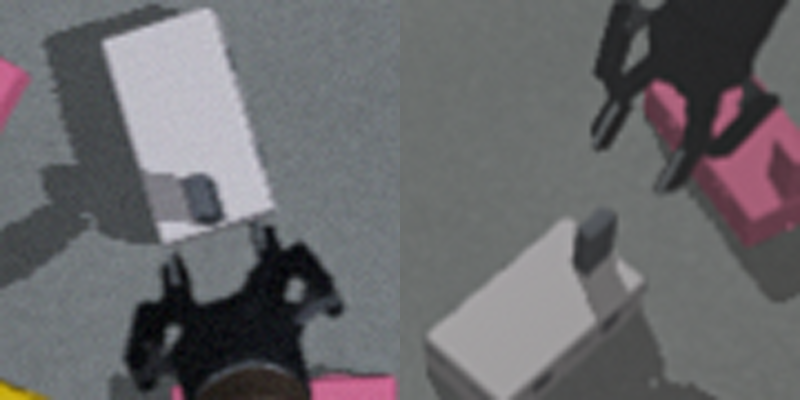

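The picture shows the fingers straddling the rib's line (rib at about (200,200) in the left tile), and clear of the pink decoys. I'll advance and grip.

```bash
python3 -m jog '[{"dp":[0,0,0.024],"rotation":[0,-0.001,0.001]},{"dp":[-0.001,0,0.023],"rotation":[0,-0.001,0]},{"dp":[0,0,0.024],"rotation":[0,0,0]},{"dp":[0,0,0],"rotation":[0,0,0]}]'
python3 -m jog '[{"dp":[0,0,0],"rotation":[0,0,0]},{"dp":[0,0,0],"rotation":[0,0,0]},{"dp":[0,0,0],"rotation":[0,0,0]},{"dp":[0,0,0],"rotation":[0,0,0]}]' 0 70
python3 - <<'E'
from plan import *
p,R=pose(CAR,-.058,0,.068); s=status.state(); print(p-s["tool_pos"]); b=pose(BAY,-.158,0,.123)
p0=np.array(s["tool_pos"]); R0=np.array(s["tool_rot"])
rows([(p0+[0,0,.05],R0),(b[0],b[1])],step=.045)
print(b)
E
```

```text
clock: 7.52
tool_pos: [0.3456, 0.25, 0.1844]
tool_rot: [[-0.714, -0.367, 0.597], [-0.282, 0.93, 0.235], [-0.641, -0.001, -0.768]]
wrist_force: [-0.4, 0.6, 0.1]
width: 0.584
gripper_force: 0.0
clock: 8.02
tool_pos: [0.3447, 0.251, 0.1861]
tool_rot: [[-0.711, -0.37, 0.599], [-0.284, 0.929, 0.238], [-0.644, -0.001, -0.765]]
wrist_force: [-3.8, -2.8, 6.9]
width: 0.177
gripper_force: 69.7
[-0.00041284 -0.000878    0.00066641]
[{"dp": [-0.016, 0.0, -0.019], "rotation": [0.0, 0.0, 0.0]}, {"dp": [-0.016, 0.0, -0.019], "rotation": [0.0, 0.0, 0.0]}, {"dp": [0.01, -0.037, -0.009], "rotation": [0.058, 0.0, 0.07]}, {"dp": [0.007, -0.038, -0.007], "rotation": [0.058, 0.0, 0.07]}, {"dp": [0.004, -0.039, -0.005], "rotation": [0.059, 0.0, 0.07]}]
[{"dp": [0.002, -0.04, -0.003], "rotation": [0.059, 0.0, 0.069]}, {"dp": [-0.001, -0.04, 0.0], "rotation": [0.058, 0.001, 0.07]}, {"dp": [-0.004, -0.039, 0.002], "rotation": [0.059, 0.0, 0.069]}, {"dp": [-0.006, -0.039, 0.004], "rotation": [0.058, 0.001, 0.07]}]
9 rows; end err [-0.      0.0003 -0.0001]
(array([ 0.35276214, -0.02569044,  0.24173689]), array([[-0.7407877 ,  0.25466378,  0.62159468],
       [ 0.19508377,  0.96702966, -0.16369472],
       [-0.64278761,  0.        , -0.76604444]]))
```

```bash
python3 - <<'E'
from plan import *
s=status.state(); b=pose(BAY,-.140,.002,.118)
p0=np.array(s["tool_pos"]); R0=np.array(s["tool_rot"])
rows([(p0+[0,0,.05],R0),b],step=.04)
E
```

```text
[{"dp": [-0.016, 0.0, -0.019], "rotation": [0.0, 0.0, 0.0]}, {"dp": [-0.016, 0.0, -0.019], "rotation": [0.0, 0.0, 0.0]}, {"dp": [0.008, -0.034, -0.006], "rotation": [0.051, 0.0, 0.061]}, {"dp": [0.005, -0.034, -0.005], "rotation": [0.051, 0.0, 0.061]}, {"dp": [0.003, -0.035, -0.003], "rotation": [0.051, 0.0, 0.061]}]
[{"dp": [0.001, -0.035, -0.001], "rotation": [0.051, 0.0, 0.061]}, {"dp": [-0.001, -0.035, 0.001], "rotation": [0.051, 0.0, 0.061]}, {"dp": [-0.003, -0.035, 0.002], "rotation": [0.051, 0.001, 0.061]}, {"dp": [-0.005, -0.034, 0.004], "rotation": [0.052, 0.0, 0.061]}, {"dp": [-0.007, -0.034, 0.006], "rotation": [0.051, 0.001, 0.061]}]
10 rows; end err [-0.0002 -0.0001  0.0001]
```

```bash
python3 -m jog '[{"dp":[-0.008,0,-0.010],"rotation":[0,0,0]},{"dp":[-0.012,0,-0.014],"rotation":[0,0,0]},{"dp":[-0.012,0,-0.014],"rotation":[0,0,0]},{"dp":[0.008,-0.034,-0.006],"rotation":[0.051,0,0.061]},{"dp":[0.005,-0.034,-0.005],"rotation":[0.051,0,0.061]}]'
python3 -m jog '[{"dp":[0.003,-0.035,-0.003],"rotation":[0.051,0,0.061]},{"dp":[0.001,-0.035,-0.001],"rotation":[0.051,0,0.061]},{"dp":[-0.001,-0.035,0.001],"rotation":[0.051,0,0.061]},{"dp":[-0.003,-0.035,0.002],"rotation":[0.051,0.001,0.061]},{"dp":[-0.005,-0.034,0.004],"rotation":[0.052,0,0.061]}]'
python3 -m jog '[{"dp":[-0.007,-0.034,0.006],"rotation":[0.051,0.001,0.061]},{"dp":[0,0,0],"rotation":[0,0,0]},{"dp":[0,0,0],"rotation":[0,0,0]},{"dp":[0,0,0],"rotation":[0,0,0]}]'
cat > c.py <<'E'
import sys
from plan import *
def T(v,X): c,s=np.cos(v[2]),np.sin(v[2]); X=np.array(X); return np.array([v[0]+c*X[0]-s*X[1],v[1]+s*X[0]+c*X[1],X[2]])
def shot(name,car,dz=0,cent=(.57,-.08,.05)):  # car = carrier (x,y,yaw) in bay frame
    cv=np.append(T(BAY,(car[0],car[1],0))[:2],BAY[2]+car[2]); tiles=[]
    box=[(x,y,z+dz) for x in(-.075,.075) for y in(-.04,.04) for z in(0,.04)]; rib=[(x,y,z+dz) for x in(-.073,-.043) for y in(-.008,.008) for z in(.04,.089)]
    for n in("scene","top"):
        p=vision.snapshot(n); big=cv2.resize(p["color"],None,fx=4,fy=4,interpolation=cv2.INTER_CUBIC)
        for bx in(box,rib):
            q=[tuple(int(4*t+2) for t in proj(p,T(cv,X))[::-1]) for X in bx]
            for i in range(8):
                for j in range(i):
                    if sum(abs(a-b)>1e-6 for a,b in zip(bx[i],bx[j]))==1: cv2.line(big,q[i],q[j],(0,0,255),1)
        r,c=[int(4*t) for t in proj(p,cent)]; tiles.append(big[r-200:r+200,c-200:c+200])
    cv2.imwrite(f"pics/{name}.png",np.hstack(tiles))
def rib():  # where grasp point is in the bay frame, tool yaw rel. bay, tilt
    s=status.state(); p=np.array(s["tool_pos"]);R=np.array(s["tool_rot"]); g=p+.155*R[:,2]
    c,sn=np.cos(BAY[2]),np.sin(BAY[2]); d=g-[BAY[0],BAY[1],0]
    Bt=np.array([[c,sn,0],[-sn,c,0],[0,0,1]]); f=Bt@np.array(s["wrist_force"]); y=Bt@R[:,1]
    print("t",s["clock"],"g",np.round(Bt@d*1000,1),"yaw",round(np.degrees(np.arctan2(-y[0],y[1])),2),"tilt",round(np.degrees(np.arccos(-R[2,2])),2),"F",np.round(f,2),"w",round(s["width"],3))
E
python3 - <<'E'
from c import *
rib(); print(status.state()["qpos"]); shot("up",(-.082,.002,0),.05)
E
```

```text
clock: 8.65
tool_pos: [0.3502, 0.1803, 0.2343]
tool_rot: [[-0.75, -0.218, 0.625], [-0.168, 0.976, 0.139], [-0.64, -0.001, -0.768]]
wrist_force: [0.6, -0.8, -4.2]
width: 0.177
gripper_force: 69.3
clock: 9.28
tool_pos: [0.3666, 0.0061, 0.235]
tool_rot: [[-0.757, 0.179, 0.629], [0.137, 0.984, -0.115], [-0.639, -0.001, -0.769]]
wrist_force: [0.8, 0.3, -3.9]
width: 0.178
gripper_force: 69.4
clock: 9.78
tool_pos: [0.3708, -0.0273, 0.2356]
tool_rot: [[-0.743, 0.253, 0.619], [0.194, 0.968, -0.162], [-0.64, -0.001, -0.768]]
wrist_force: [0.4, 0.2, -4.3]
width: 0.179
gripper_force: 70.3
t 9.775 g [-140.6    3.1  116.5] yaw 0.11 tilt 39.82 F [ 0.34  0.25 -4.33] w 0.179
[-1.22409315e+00  5.43374983e-02 -5.58839594e+01 -4.97141756e+00
 -8.57328227e+00  1.03594036e+01]
```

View pics/up.png

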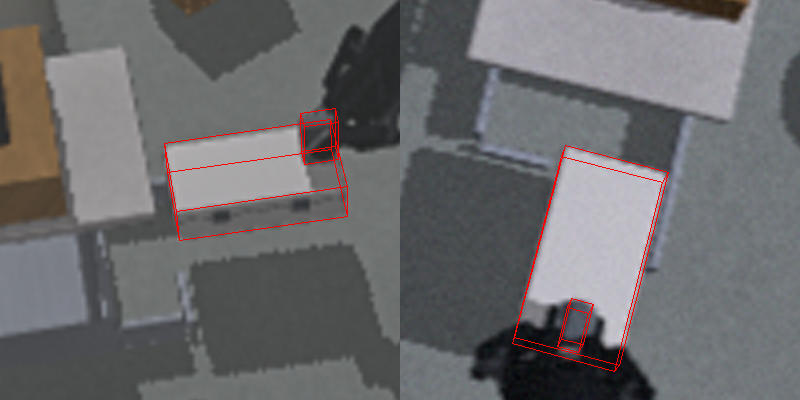

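The carrier hangs level and matches the overlay, with its nose in front of the mouth between the guide wall and the lip. I'll lower it, feeling for the table.

```bash
python3 -m jog '[{"dp":[0.01,0,0.012],"rotation":[0,0,0]},{"dp":[0.01,0,0.012],"rotation":[0,0,0]},{"dp":[0.006,0,0.0075],"rotation":[0,0,0]},{"dp":[0.002,0,0.0025],"rotation":[0,0,0]},{"dp":[0,0,0],"rotation":[0,0,0]}]'
python3 -c "from c import *; rib()"
python3 -m jog '[{"dp":[0.0013,0,0.0015],"rotation":[0,0,0]},{"dp":[0,0,0],"rotation":[0,0,0]}]' | grep force
python3 -c "from c import *; rib()"
```

```text
clock: 10.5
tool_pos: [0.3716, -0.0278, 0.1918]
tool_rot: [[-0.743, 0.254, 0.62], [0.194, 0.967, -0.163], [-0.641, -0.001, -0.767]]
wrist_force: [0.3, 0.0, -3.6]
width: 0.173
gripper_force: 70.3
t 10.5 g [-139.5    2.8   72.8] yaw 0.06 tilt 39.87 F [ 0.3   0.08 -3.63] w 0.173
wrist_force: [-0.1, 0.1, -4.1]
gripper_force: 70.3
t 10.75 g [-139.3    2.5   71.3] yaw 0.02 tilt 39.93 F [-0.09  0.04 -4.09] w 0.18
```

```bash
for i in 1; do python3 -m jog '[{"dp":[0.001,0,0.0012],"rotation":[0,0,0]},{"dp":[0,0,0],"rotation":[0,0,0]}]' | grep force
python3 -m jog '[{"dp":[0.0007,0,0.0008],"rotation":[0,0,0]},{"dp":[0,0,0],"rotation":[0,0,0]}]' | grep wrist
python3 -m jog '[{"dp":[0.0005,0,0.0005],"rotation":[0,0,0]},{"dp":[0,0,0],"rotation":[0,0,0]}]' | grep wrist; done
python3 -c "from c import *; rib()"
```

```text
wrist_force: [0.3, -0.3, -4.1]
gripper_force: 70.3
wrist_force: [0.5, -0.1, -3.4]
wrist_force: [-1.2, 0.2, -2.5]
t 11.5 g [-139.2    2.5   68. ] yaw 0.01 tilt 39.95 F [-1.22 -0.13 -2.52] w 0.177
```

```bash
for i in 1; do python3 -m jog '[{"dp":[-0.0061,0,0.0051],"rotation":[0,0,0]},{"dp":[-0.0061,0,0.0051],"rotation":[0,0,0]},{"dp":[-0.0061,0,0.0051],"rotation":[0,0,0]},{"dp":[-0.0061,0,0.0051],"rotation":[0,0,0]}]' | grep wrist
python3 -c "from c import *; rib()"
python3 -m jog '[{"dp":[-0.0061,0,0.0051],"rotation":[0,0,0]},{"dp":[-0.0061,0,0.0051],"rotation":[0,0,0]},{"dp":[-0.0061,0,0.0051],"rotation":[0,0,0]},{"dp":[0,0,0],"rotation":[0,0,0]}]' | grep wrist; done
python3 -c "from c import *; rib(); shot('in',(-.024,.002,0))"
```

```text
wrist_force: [-2.2, -1.0, -0.2]
t 12.0 g [-106.9    2.4   67.8] yaw -0.0 tilt 39.92 F [-1.9  -1.55 -0.18] w 0.176
wrist_force: [1.0, 1.0, -2.3]
t 12.5 g [-83.    2.4  67.8] yaw -0.0 tilt 39.93 F [ 0.75  1.28 -2.32] w 0.179
```

View pics/in.png

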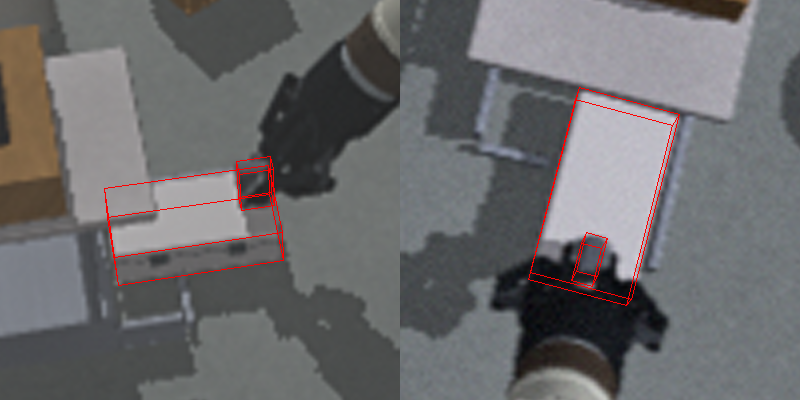

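The carrier is in the mouth and clear of the guide wall and lip, matching the overlay. I'll push on to short of the bar's earliest possible position.

```bash
python3 -m jog '[{"dp":[-0.0061,0,0.0051],"rotation":[0,0,0]},{"dp":[-0.0061,0,0.0051],"rotation":[0,0,0]},{"dp":[-0.0061,0,0.0051],"rotation":[0,0,0]},{"dp":[0,0,0],"rotation":[0,0,0]}]' | grep wrist
python3 -c "from c import *; rib()"
python3 -m jog '[{"dp":[-0.0061,0,0.0051],"rotation":[0,0,0]},{"dp":[-0.0061,0,0.0051],"rotation":[0,0,0]},{"dp":[-0.0061,0,0.0051],"rotation":[0,0,0]},{"dp":[0,0,0],"rotation":[0,0,0]}]' | grep wrist
python3 -c "from c import *; rib()"
python3 -m jog '[{"dp":[-0.0061,0,0.0051],"rotation":[0,0,0]},{"dp":[-0.0061,0,0.0051],"rotation":[0,0,0]},{"dp":[-0.0038,0,0.0032],"rotation":[0,0,0]},{"dp":[0,0,0],"rotation":[0,0,0]}]' | grep wrist
python3 -c "from c import *; rib()"
```

```text
wrist_force: [0.7, -0.2, -1.4]
t 13.1 g [-59.1   2.4  67.7] yaw -0.0 tilt 39.92 F [ 0.69 -0.02 -1.37] w 0.181
wrist_force: [0.6, -0.2, -0.7]
t 13.6 g [-35.3   2.4  67.7] yaw -0.0 tilt 39.92 F [ 0.68 -0.03 -0.67] w 0.177
wrist_force: [1.0, -0.2, -1.2]
t 14.1 g [-14.6   2.4  67.7] yaw -0.0 tilt 39.93 F [ 1.04  0.05 -1.22] w 0.177
```

```bash
M='python3 -m jog'
python3 -m jog '[{"dp":[-0.0031,0,0.0026],"rotation":[0,0,0]},{"dp":[0,0,0],"rotation":[0,0,0]}]' >/dev/null; python3 -c "from c import *; rib()"
python3 -m jog '[{"dp":[-0.0031,0,0.0026],"rotation":[0,0,0]},{"dp":[0,0,0],"rotation":[0,0,0]}]' >/dev/null; python3 -c "from c import *; rib()"
python3 -m jog '[{"dp":[-0.0031,0,0.0026],"rotation":[0,0,0]},{"dp":[0,0,0],"rotation":[0,0,0]}]' >/dev/null; python3 -c "from c import *; rib()"
python3 -m jog '[{"dp":[-0.0031,0,0.0026],"rotation":[0,0,0]},{"dp":[0,0,0],"rotation":[0,0,0]}]' >/dev/null; python3 -c "from c import *; rib()"
python3 -m jog '[{"dp":[-0.0031,0,0.0026],"rotation":[0,0,0]},{"dp":[0,0,0],"rotation":[0,0,0]}]' >/dev/null; python3 -c "from c import *; rib()"
```

```text
t 14.35 g [-10.8   2.4  67.7] yaw 0.01 tilt 39.92 F [ 1.25  0.28 -1.58] w 0.181
t 14.6 g [-6.8  2.4 67.7] yaw 0.01 tilt 39.91 F [-0.09 -0.15 -0.59] w 0.179
t 14.85 g [-2.7  2.4 67.7] yaw 0.01 tilt 39.91 F [ 0.56  0.1  -0.96] w 0.181
t 15.1 g [ 1.3  2.5 67.7] yaw 0.01 tilt 39.92 F [ 0.17  0.35 -0.76] w 0.178
t 15.35 g [ 5.4  2.4 67.7] yaw 0.0 tilt 39.92 F [ 0.81  0.56 -0.39] w 0.175
```

```bash
python3 -m jog '[{"dp":[-0.0023,0,0.0019],"rotation":[0,0,0]},{"dp":[0,0,0],"rotation":[0,0,0]}]' >/dev/null; python3 -c "from c import *; rib()"
python3 -m jog '[{"dp":[-0.0023,0,0.0019],"rotation":[0,0,0]},{"dp":[0,0,0],"rotation":[0,0,0]}]' >/dev/null; python3 -c "from c import *; rib()"
python3 -m jog '[{"dp":[-0.0023,0,0.0019],"rotation":[0,0,0]},{"dp":[0,0,0],"rotation":[0,0,0]}]' >/dev/null; python3 -c "from c import *; rib()"
python3 -m jog '[{"dp":[-0.0023,0,0.0019],"rotation":[0,0,0]},{"dp":[0,0,0],"rotation":[0,0,0]}]' >/dev/null; python3 -c "from c import *; rib()"
```

```text
t 15.6 g [ 7.5  2.3 67.5] yaw 0.01 tilt 39.86 F [-5.66  0.    4.34] w 0.177
t 15.85 g [ 9.9  2.3 67.5] yaw 0.02 tilt 39.83 F [-8.57 -0.27  7.12] w 0.176
t 16.1 g [12.6  2.3 67.5] yaw 0.02 tilt 39.81 F [-10.87  -1.     8.14] w 0.178
t 16.35 g [15.4  2.3 67.5] yaw 0.03 tilt 39.8 F [-11.43   0.15  10.85] w 0.177
```

First bar contact was at g ≈ 6, so the lip hold is at ≈ 13 and the hard stop at ≈ 20. I'll go to about 17, ease the downward pressure, then shift sideways.

```bash
python3 -m jog '[{"dp":[-0.0018,0,0.0010],"rotation":[0,0,0]},{"dp":[0,0,0],"rotation":[0,0,0]}]' >/dev/null; python3 -c "from c import *; rib()"
python3 -m jog '[{"dp":[0,0.003,0],"rotation":[0,0,0]},{"dp":[0,0.003,0],"rotation":[0,0,0]}]' >/dev/null; python3 -c "from c import *; rib()"
python3 -m jog '[{"dp":[0,0.003,0],"rotation":[0,0,0]},{"dp":[0,0.003,0],"rotation":[0,0,0]}]' >/dev/null; python3 -c "from c import *; rib()"
```

```text
t 16.6 g [16.9  2.3 67.5] yaw 0.03 tilt 39.74 F [-14.06  -1.15  10.31] w 0.18
t 16.85 g [17.4  5.1 67.6] yaw -0.39 tilt 39.8 F [-9.49 -8.55  9.28] w 0.177
t 17.1 g [17.8 10.  67.7] yaw -0.52 tilt 39.83 F [-7.96 -9.33  6.81] w 0.179
```

```bash
python3 -m jog '[{"dp":[0,0,0],"rotation":[0,0,0]}]' >/dev/null; python3 -c "from c import *; rib()"
python3 -m jog '[{"dp":[0,0.003,0],"rotation":[0,0,0]},{"dp":[0,0.003,0],"rotation":[0,0,0]},{"dp":[0,0,0],"rotation":[0,0,0]}]' >/dev/null; python3 -c "from c import *; rib()"
```

```text
t 17.225 g [17.8 10.3 67.6] yaw -0.48 tilt 39.82 F [-8.18 -8.64  7.45] w 0.174
t 17.6 g [17.9 16.2 67.7] yaw -0.5 tilt 39.84 F [-6.96 -9.1   6.96] w 0.179
```

```bash
python3 -m jog '[{"dp":[0,0.004,0],"rotation":[0,0,0]},{"dp":[0,0.004,0],"rotation":[0,0,0]},{"dp":[0,0.004,0],"rotation":[0,0,0]},{"dp":[0,0.004,0],"rotation":[0,0,0]}]' >/dev/null; python3 -c "from c import *; rib()"
python3 -m jog '[{"dp":[0,0.004,0],"rotation":[0,0,0]},{"dp":[0,0.004,0],"rotation":[0,0,0]},{"dp":[0,0.004,0],"rotation":[0,0,0]},{"dp":[0,0.004,0],"rotation":[0,0,0]}]' >/dev/null; python3 -c "from c import *; rib()"
python3 -m jog '[{"dp":[0,0.004,0],"rotation":[0,0,0]},{"dp":[0,0.004,0],"rotation":[0,0,0]},{"dp":[0,0,0],"rotation":[0,0,0]}]' >/dev/null; python3 -c "from c import *; rib()"
```

```text
t 18.1 g [17.9 31.7 67.7] yaw -0.55 tilt 39.85 F [-7.95 -9.7   7.81] w 0.177
t 18.6 g [18.  47.5 67.7] yaw -0.57 tilt 39.85 F [ -8.06 -10.8    7.98] w 0.18
t 18.975 g [18.  56.  67.7] yaw -0.51 tilt 39.86 F [-7.59 -9.6   8.09] w 0.177
```

```bash
python3 -m jog '[{"dp":[0,0.002,0],"rotation":[0,0,0]},{"dp":[0,0.002,0],"rotation":[0,0,0]},{"dp":[0,0,0],"rotation":[0,0,0]}]' >/dev/null; python3 -c "from c import *; rib()"
python3 -m jog '[{"dp":[0,0.002,0],"rotation":[0,0,0]},{"dp":[0,0,0],"rotation":[0,0,0]}]' >/dev/null; python3 -c "from c import *; rib()"
python3 -m jog '[{"dp":[0,0.0015,0],"rotation":[0,0,0]},{"dp":[0,0,0],"rotation":[0,0,0]}]' >/dev/null; python3 -c "from c import *; rib(); shot('home',(.076,.063,0),cent=(.64,-.02,.05))"
```

```text
t 19.35 g [18.  59.6 67.7] yaw -0.54 tilt 39.86 F [-7.99 -9.87  8.66] w 0.174
t 19.6 g [18.  61.5 67.7] yaw -0.55 tilt 39.86 F [-7.05 -8.6   7.96] w 0.178
t 19.85 g [18.  62.9 67.7] yaw -0.56 tilt 39.87 F [-8.2  -9.68  8.58] w 0.179
```

View pics/home.png

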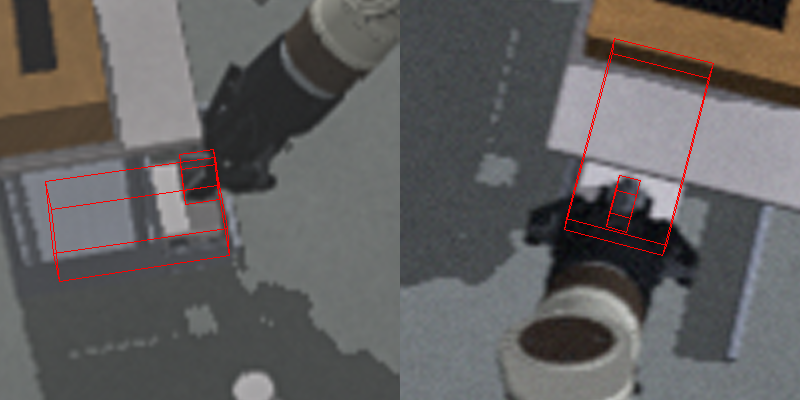

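The carrier is behind the lip and nearly at the side wall. I'll feel for the wall in small steps.

```bash
python3 -m jog '[{"dp":[0,0.001,0],"rotation":[0,0,0]},{"dp":[0,0,0],"rotation":[0,0,0]}]' >/dev/null; python3 -c "from c import *; rib()"
python3 -m jog '[{"dp":[0,0.001,0],"rotation":[0,0,0]},{"dp":[0,0,0],"rotation":[0,0,0]}]' >/dev/null; python3 -c "from c import *; rib()"
python3 -m jog '[{"dp":[0,0.001,0],"rotation":[0,0,0]},{"dp":[0,0,0],"rotation":[0,0,0]}]' >/dev/null; python3 -c "from c import *; rib()"
```

```text
t 20.2 g [18.  63.8 67.7] yaw -0.57 tilt 39.86 F [ -7.58 -10.49   7.96] w 0.176
t 20.45 g [18.  64.8 67.7] yaw -0.57 tilt 39.87 F [-7.17 -9.96  8.11] w 0.181
t 20.7 g [18.  65.5 67.7] yaw -0.6 tilt 39.87 F [ -7.52 -11.14   8.82] w 0.176
```

```bash
python3 -m jog '[{"dp":[0,0.001,0],"rotation":[0,0,0]},{"dp":[0,0,0],"rotation":[0,0,0]}]' >/dev/null; python3 -c "from c import *; rib()"
python3 -m jog '[{"dp":[0,0.0007,0],"rotation":[0,0,0]},{"dp":[0,0,0],"rotation":[0,0,0]}]' >/dev/null; python3 -c "from c import *; rib()"
```

```text
t 20.95 g [18.  65.7 67.8] yaw -0.67 tilt 39.88 F [ -8.56 -13.22  10.12] w 0.176
t 21.2 g [18.  65.8 67.9] yaw -0.73 tilt 39.89 F [ -8.74 -14.18  10.13] w 0.181
```

```bash
python3 -m jog '[{"dp":[0.0015,0,-0.0013],"rotation":[0,0,0]},{"dp":[0,0,0],"rotation":[0,0,0]}]' >/dev/null; python3 -c "from c import *; rib()"
python3 -m jog '[{"dp":[0.0015,0,-0.0013],"rotation":[0,0,0]},{"dp":[0,0,0],"rotation":[0,0,0]}]' >/dev/null; python3 -c "from c import *; rib()"
python3 -m jog '[{"dp":[0.0008,0,-0.0006],"rotation":[0,0,0]},{"dp":[0,0,0],"rotation":[0,0,0]}]' >/dev/null; python3 -c "from c import *; rib()"
```

```text
t 21.45 g [16.8 65.8 67.9] yaw -0.73 tilt 39.94 F [ -3.21 -14.79   6.14] w 0.176
t 21.7 g [15.1 65.9 68. ] yaw -0.73 tilt 39.96 F [ -2.16 -14.98   4.27] w 0.175
t 21.95 g [14.4 65.9 68. ] yaw -0.73 tilt 39.98 F [  0.23 -13.65   3.62] w 0.177
```

```bash
python3 -m jog '[{"dp":[0,0,0],"rotation":[0,0,0]},{"dp":[0,0,0],"rotation":[0,0,0]},{"dp":[0,0,0],"rotation":[0,0,0]}]' 0.04 >/dev/null; python3 -c "from c import *; rib()"
python3 -m jog '[{"dp":[0,0,-0.005],"rotation":[0,0,0]},{"dp":[0,0,-0.01],"rotation":[0,0,0]},{"dp":[0,0,-0.02],"rotation":[0,0,0]},{"dp":[0,0,-0.03],"rotation":[0,0,0]},{"dp":[0,0,-0.035],"rotation":[0,0,0]}]' >/dev/null; python3 -c "from c import *; rib()"
python3 -m jog '[{"dp":[0,0,-0.03],"rotation":[0,0,0]},{"dp":[0,0,0],"rotation":[0,0,0]},{"dp":[0,0,0],"rotation":[0,0,0]}]' >/dev/null; python3 -c "from c import *; rib(); shot('end',(.071,.064,0),cent=(.64,-.02,.05))"
```

```text
t 22.325 g [13.8 73.2 67.8] yaw 0.06 tilt 39.88 F [-0.43  0.34 -0.32] w 0.466
t 22.95 g [-51.4  72.7 145.5] yaw 0.03 tilt 39.87 F [-0.59  0.41  0.4 ] w 0.47
t 23.325 g [-69.5  72.8 167.9] yaw 0.03 tilt 39.93 F [ 0.13  0.85 -0.59] w 0.47
```

View pics/end.png

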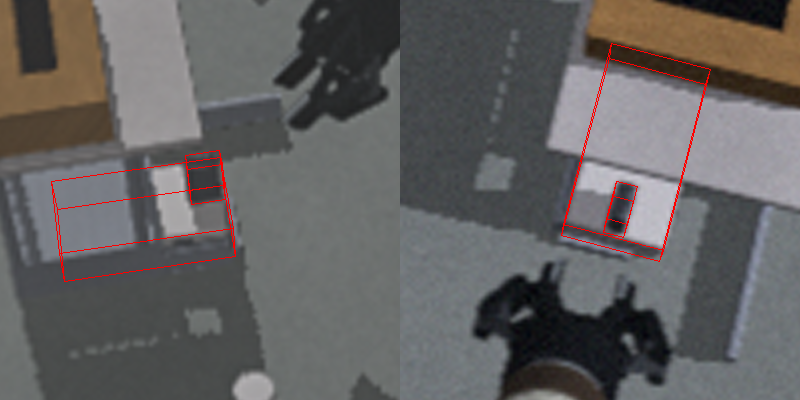

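The released carrier sits flat, straight and home. It matches the overlay at bay x ≈ 71 mm, y ≈ 64 mm, and the tool is clear.

```bash
python3 -c "
from rig import order; print(order.job_done())"
```

```text
the job is handed in; nothing more can be done
None
```

The carrier is stowed behind the lip, against the side wall and released, at about bay x 71 mm, y 64 mm in the last picture. I handed the job in at about 23 s; no verdict was returned.

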